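Roll a jar up the infeed gutter of a bench labeller and start it

TASK

A lidded glass jar of chocolate spread lies on its side at the bottom of the labeller's sloped infeed gutter. Without gripping or lifting it, gently push it with the fingers so that it goes up the gutter and settles between the two rubber rollers in front of the back stop, where it cannot roll back; never let it run away or bang. Once it sits there, press the green start button right down and let it go, leaving the red stop button and everything else on the bench alone.

Things in the scene. Friction and masses are not known exactly. Their poses are not given: they have to be found in the camera images.
- labeller: Bench-top jar labeller, fixed, on a 575 x 200 mm aluminium base. Origin: on the bench, under the middle of the roller cradle. x: level, up the gutter towards the label head; y: across, along the rollers and the lying jar; z up. Gutter from x = -227 mm (lower lip) to -39 mm, rollers about x = 0, head from x = 50 to 330 mm. It stands with x roughly to the robot's left.
- gutter: Stainless infeed gutter of the labeller, sloping up at 0.14 rad. Origin: on its floor, midline, at the inner face of the lower lip, 36 mm above the bench. x: up along the floor; z: square to it. Floor 190 mm long, 104 mm wide inside; side flanges 22 mm high; lower lip 4 mm thick, 14 mm high. The upper end, 63 mm above the bench, leads onto the front roller.
- crest (a point): Top of the front roller, midline: labeller x = -23 mm, 66 mm above the bench, 1 mm above the line of the gutter floor. Two rubber rollers, 28 mm diameter, 96 mm long, turn freely on axes at labeller x = -23 and +23 mm, 52 mm above the bench, between cheek plates (inner faces 104 mm apart, tops 80 mm above the bench).
- back_stop (a point): Middle of the rubber face of the upright back stop: labeller x = 36 mm. The face is 80 mm wide and reaches from 76 to 122 mm above the bench; its steel plate is 96 mm wide and 125 mm high.
- head_top (a point): Middle of the flat steel top of the white label head, 102 mm above the bench; head x = 50 to 330 mm, y = +-95 mm in the labeller's frame. A label reel, 104 mm diameter, axis at labeller x = 265 mm, stands on it up to 252 mm above the bench; a guide pin at x = 207 mm.
- jar: The jar to label, lying: smooth brown glass, brass-coloured lid, no label; 68 mm diameter, 88 mm long, 0.25 to 0.5 kg. Origin: its centre; y along its axis. It starts against the lower lip, centre 74 mm above the bench at labeller x = -204 mm. Let go on the slope, it rolls back. With its centre past the crest (100 mm above the bench there) it drops 6 mm into the cradle.
- seat (a point): Where the centre of the seated jar is, between the rollers: labeller x = 0, y = 0, 94 mm above the bench (2 mm remain between jar and back stop; along y it may lie up to 8 mm off).
- start (a joint): Travel of the green start button, m: 0 = out, 0.006 = right down (5 N). Springs back.
- start_top (a point): Middle of the top of the green start button (28 mm diameter, facing up, in a round black 44 mm housing 12 mm high), on the head's top at labeller x = 95, y = 66 mm; 120 mm above the bench.
- stop (a joint): Travel of the red stop button, m: 0 = out, 0.006 = right down. To be left alone.
- stop_top (a point): Middle of the top of the red stop button, same size, at labeller x = 155, y = 66 mm.
- jar_plain: Bystander: an unlabelled jar of the same kind standing on the bench beside the labeller, 68 mm diameter, 88 mm high. Origin: centre of its underside.
- jar_done: Bystander: a labelled jar (cream band) standing on the bench beside the labeller, 68 mm diameter, 88 mm high. Origin: centre of its underside.
- label_roll: Bystander: spare roll of cream labels lying flat, 90 mm diameter, 50 mm high. Origin: centre of its underside.
- bowl: Bystander: steel bowl, 160 mm across, 70 mm high. Origin: centre of its underside.
- cake_ring: Bystander: steel cake ring, 120 mm diameter, 45 mm high. Origin: centre of its underside.
- scraper: Bystander: steel dough scraper with a blue handle lying flat, 120 x 90 mm, 16 mm high. Origin: on the bench under its middle.
Mind the look-alikes: they are no part of the job. Leave any orange, pink or purple look-alike of the jar alone.

How it is judged:
By the outcome, as a careful person would: the job done as asked, in the order asked, and still so for the second after the job is handed in, with the robot touching nothing.
It also fails if it takes over 54 s, if anything falls off the work surface, if the arm or the gripper's body presses on something with over 40 N, if the wrist force passes 120 N, or if a joint passes its speed limit or range.

ROBOT

A 6-joint arm with a two-finger parallel gripper is mounted at the origin on the work surface. World frame = base frame: x ahead of the robot, y to its left, z up, the work surface at z = 0. Lengths are in m, angles in rad, forces in N, time in s.
With the tool pointing down it reaches from about 0.425 to 1.125 m from the base axis. Payload 14.9 kg.
Tool frame: the origin (TCP) lies midway between the tips of the shut fingers; the grasp point (between the pads) lies 19 mm behind it; z points along the fingers, x is the direction in which the jaws open and shut, and the axes are right-handed (so a half turn about z gives the same grasp; the last joint's range is limited). The gripper opens to 91 mm and grips with 3 to 60 N. Pads are 32 mm wide; open, the fingers measure 118 mm over their backs; the gripper's body (76 mm by 178 mm) begins 60 mm behind the grasp point.
Start: joints at [1.231, 0.379, 1.734, -0, 1.028, -0.033], TCP at [0.211, 0.667, 0.214] pointing down, gripper open.
Joint ranges: [-2.77, 2.77], [-0.74, 2.19], [0, 2.66], [-1.06, 4.2], [0.31, 2.87], [-3.08, 3.08]. Speed limits (rad/s): [1.89, 1.89, 2.39, 3.14, 3.14, 3.14].

INTERFACE

Orientations are given as a unit quaternion [w, x, y, z].
In Python, from bench import telemetry, optics, order gives the robot as it stands.
- The arm moves only by the shell command python3 -m jog 'ROWS' [FORCE]. ROWS is JSON, a list that holds one entry, the list of rows, each a list of 5 numbers: the shift along the tool's x, y, z in m, then the turn about the tool's z in rad, then the opening, from 0 (shut) to 1 (fully open). A call has 1 to 10 rows; each row is the pose to reach, as a shift and turn from the pose commanded when the call began, along the tool's axes at that moment; what a row does not reach only later rows make up. A row lasts 1/12 s, in which the tool goes at most 41.7 mm and 7.16 degrees, less where a joint would pass 70% of its speed; a pose out of reach is approached as far as the arm can. A call with a gripper value outside its range is refused whole. The fingers move at their own pace and stop on an object; FORCE is the grip in N (left out, the last holds). Time passes only in rows, so rows that repeat a pose let the fingers close. It gives the time, the measured TCP pose, the force and the opening at its end, in the units of the state.
- telemetry.get_state(): the state, without advancing time (a new reading comes with each control period).
- optics.snapshot(name): name is "side" or "top"; returns a dict with "img" (400x640x3 uint8, red, green, blue), "vertical_fov" (degrees; the focal length in pixels is half the picture's height over the tangent of half this angle, whatever the lens; pixels are square), "cx", "cy" (the principal point, pixels), "dist_coeffs" ([k1, k2, p1, p2, k3] as OpenCV has them; the pictures are not rectified), "xyz" and "rotation" of the camera in the world. Camera axes: x right, y down, z forward; pixel columns grow to the right and rows downward; lengths in m; the calibration is good to about 2 mm. A picture is of the moment at which its call begins. There is no depth.
- order.hand_in(): hands the job in, once; it reports no verdict.
The state is a dict: "time_s": time; "joint_pos": joint angles; "joint_vel": joint speeds; "joint_efforts": joint torques, N m; "position": TCP position; "tcp_rot": TCP orientation; "wrist_force": force on the tool from outside, world axes, zero at the start; "moment": the same for the moment, N m; "gripper_width": opening from 0.0 (shut) to 1.0 (fully open).
Only numpy, scipy, OpenCV 4.12 (cv2) and the standard library are available. Lean on these libraries where they do the work, as an engineer would, in place of code of your own. Each camera call takes 0.05 s, during which the arm holds its last target.

## Working session

There is one attempt and no reset: what is moved stays moved. The work goes in short steps, Python scripts to look and compute and a shell command to move; the robot and the scene stay as the last step left them, time stands still between calls to the robot, and variables do not carry over. Pictures are saved under pics/ and viewed, and the job is handed in when it is done.

```bash
ls; mkdir -p pics
cat > h.py <<'E'
import numpy as np, cv2
from bench import telemetry, optics, order
def snap(n,f):
    s=optics.snapshot(n); cv2.imwrite('pics/'+f,s['img'][:,:,::-1]); return s
def K(s):
    f=200/np.tan(np.radians(s['vertical_fov'])/2)
    return np.array([[f,0,s['cx']],[0,f,s['cy']],[0,0,1.]])
def R(s):
    r=np.array(s['rotation'],float)
    if r.size==9: return r.reshape(3,3)
    from scipy.spatial.transform import Rotation as Ro
    return Ro.from_quat([r[1],r[2],r[3],r[0]]).as_matrix()
def proj(s,P):
    P=np.atleast_2d(np.array(P,float)); r=R(s).T
    return cv2.projectPoints(P,cv2.Rodrigues(r)[0],-r@np.array(s['xyz']),K(s),np.array(s['dist_coeffs'],float))[0][:,0]
def onz(s,uv,z):
    uv=np.array(uv,float).reshape(-1,1,2)
    n=cv2.undistortPoints(uv,K(s),np.array(s['dist_coeffs'],float))[:,0]
    d=np.c_[n,np.ones(len(n))]@R(s).T; o=np.array(s['xyz'])
    zz=np.atleast_1d(z)
    return o+d*((zz-o[2])/d[:,2])[:,None]
E
python3 - <<'E'
from h import *
st=telemetry.get_state()
print({k:np.round(v,4).tolist() for k,v in st.items()})
for n in('side','top'):
    s=snap(n,n+'0.png'); print(n,{k:v for k,v in s.items() if k!='img'})
E
```

```text
pics
{'time_s': 0.0, 'joint_pos': [1.2308, 0.3794, 1.7348, 0.0, 1.0285, -0.0333], 'joint_vel': [-0.0003, -0.0005, 0.0009, -0.0012, -0.0005, 0.0016], 'joint_efforts': [-0.0016, -76.3738, -43.4364, 0.065, 0.0425, -0.0001], 'position': [0.2112, 0.6669, 0.2133], 'tcp_rot': [0.0003, 0.8068, 0.5908, -0.0005], 'wrist_force': [0.2112, 0.4066, 0.9305], 'moment': [0.0401, 0.0006, 0.0196], 'gripper_width': 1.0014}
side {'vertical_fov': 46.29870831849449, 'cx': 317.3065405866823, 'cy': 192.40623356587588, 'dist_coeffs': array([-0.10297155,  0.        ,  0.        ,  0.        ,  0.        ]), 'xyz': array([-0.14236802, -0.78683919,  1.0782342 ]), 'rotation': array([-0.34466959,  0.85735692, -0.35107242,  0.15129491])}
top {'vertical_fov': 54.59249225407895, 'cx': 317.4456473858086, 'cy': 198.0128185417816, 'dist_coeffs': array([-0.02281326,  0.        ,  0.        ,  0.        ,  0.        ]), 'xyz': array([ 0.37893052, -0.12227932,  1.094843  ]), 'rotation': array([-0.0514848 ,  0.70588819, -0.70485621,  0.0474226 ])}
```

View pics/side0.png

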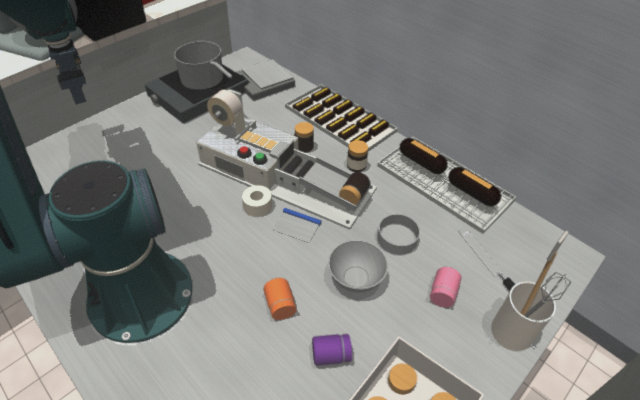

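View pics/top0.png

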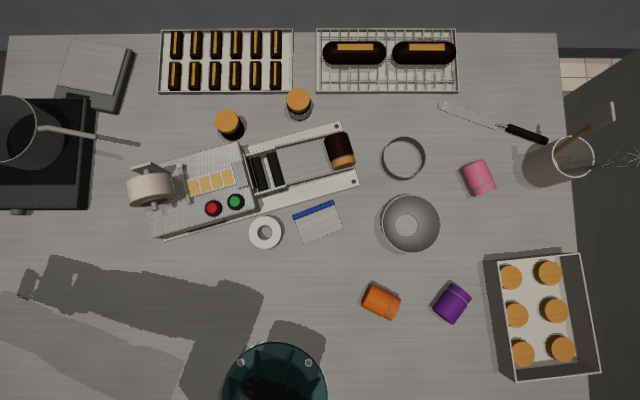

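The side view has the labeller at about (285,160), with the brown jar in the gutter at (354,187). The top view shows the jar at (340,150), green at (236,202) and red at (213,209). Candidates for "the jar" in the top view are the brown one in the gutter at (340,150), orange (381,301), purple (452,303), pink (478,177) and the standing jars (228,122) and (298,102). The brown jar lying in the gutter with a brass lid and no label fits. I'll confirm it with a crop.

Run:
```python
import cv2
t=cv2.imread('pics/top0.png');s=cv2.imread('pics/side0.png')
cv2.imwrite('pics/ct.png',cv2.resize(t[110:250,120:370],None,fx=3.2,fy=3.2,interpolation=cv2.INTER_CUBIC))
cv2.imwrite('pics/cs.png',cv2.resize(s[80:240,190:390],None,fx=3.7,fy=3.7,interpolation=cv2.INTER_CUBIC))
```

```text
(no output)
```

View pics/ct.png

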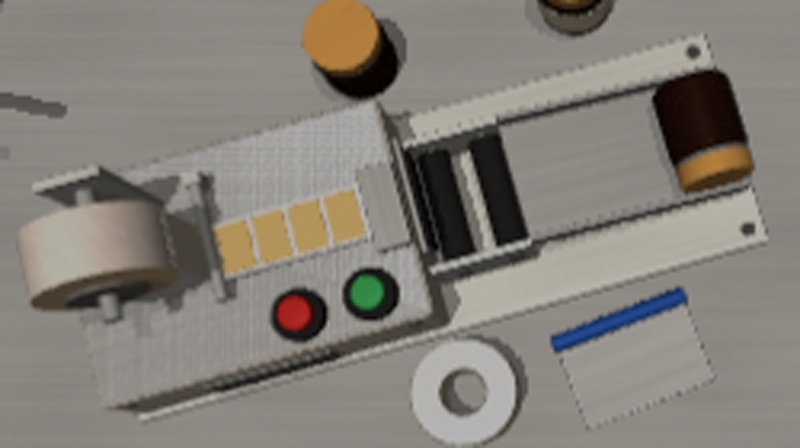

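View pics/cs.png

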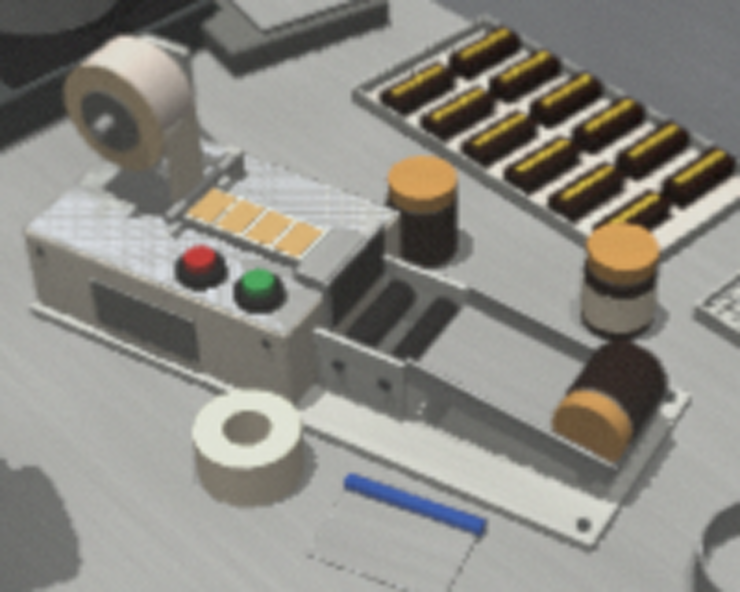

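The crop confirms the gutter jar is brown, lying and unlabelled, with its brass lid towards the robot. Green is left of the rollers and red is beyond it. Next is the labeller pose.

```bash
cat > fit.py <<'E'
from h import *
from scipy.optimize import least_squares
def cen(img,c):
    i=img.astype(int);r,g,b=i[...,0],i[...,1],i[...,2]
    m=(g>1.6*r)&(g>1.3*b)&(g>70) if c=='g' else (r>2.5*g)&(r>2.5*b)&(r>90)
    n,l,st,ce=cv2.connectedComponentsWithStats(m.astype(np.uint8))
    return [(tuple(np.round(ce[k],1)),int(st[k,4])) for k in range(1,n) if st[k,4]>25]
E
python3 - <<'E'
from fit import *
S={n:optics.snapshot(n) for n in('top','side')}
for n in S: print(n,cen(S[n]['img'],'g'),cen(S[n]['img'],'r'))
E
```

```text
top [((np.float64(234.1), np.float64(200.9)), 92)] [((np.float64(211.4), np.float64(207.3)), 89)]
side [((np.float64(259.3), np.float64(155.7)), 42)] [((np.float64(243.5), np.float64(149.2)), 29)]
```

Run:
```python
from fit import *
S={n:optics.snapshot(n) for n in('top','side')}
ct=lambda u,v:(120+u/3.2-.35,110+v/3.2-.35)
cs=lambda u,v:(190+u/3.7-.36,80+v/3.7-.36)
obs=[('top',(95,66,119),(234.1,200.9)),('top',(155,66,119),(211.4,207.3)),
('top',(50,-95,102),ct(381,100)),('top',(50,95,102),ct(437,318)),
('side',(95,66,117),cs(259,283)),('side',(155,66,117),cs(201,262)),
('side',(50,-95,102),cs(397,212)),('side',(50,95,102),cs(322,307)),
('top',(-230,0,40),ct(716,132))]
obs=obs[:8]
def T(p,P):
    c,s=np.cos(p[2]),np.sin(p[2]);P=np.atleast_2d(np.array(P,float))/1000
    return np.c_[p[0]+c*P[:,0]-s*P[:,1],p[1]+s*P[:,0]+c*P[:,1],P[:,2]]
def res(p): return np.concatenate([proj(S[n],T(p,P))[0]-uv for n,P,uv in obs])
r=least_squares(res,[.55,.1,1.6],loss='soft_l1')
p=r.x;print(p,np.round(res(p).reshape(-1,2),1).tolist())
np.save('p.npy',p)
for q in [(0,0,94),(-204,0,74),(95,66,120),(-227,0,40),(330,0,102)]: print(q,np.round(T(p,q),4))
for n in S:
    im=S[n]['img'][:,:,::-1].copy()
    im=cv2.resize(im,None,fx=3,fy=3,interpolation=cv2.INTER_CUBIC)
    def ln(a,b,c=(255,0,255)):
        L=np.linspace(a,b,20);u=((proj(S[n],T(p,L))+.5)*3*8).astype(int);cv2.polylines(im,[u.reshape(-1,1,2)],False,c,1,shift=3)
    for y in(-52,52): ln((-227,y,58),(-39,y,85)); ln((-227,y,36),(-39,y,63),(0,255,255))
    for x in(-23,23): ln((x,-48,66),(x,48,66),(0,255,0))
    ln((36,-48,125),(36,48,125),(255,0,0))
    for y in(-95,95): ln((50,y,102),(330,y,102))
    for y in(-100,100): ln((-240,y,5),(335,y,5))
    # jar outline
    a=np.linspace(0,2*np.pi,25)
    for y in(-44,44):
        L=np.c_[-204+34*np.cos(a),0*a+y,74+34*np.sin(a)];u=((proj(S[n],T(p,L))+.5)*24).astype(int);cv2.polylines(im,[u.reshape(-1,1,2)],False,(255,255,0),1,shift=3)
    x0,y0,x1,y1=(120,110,370,250) if n=='top' else (190,85,390,240)
    cv2.imwrite(f'pics/ov_{n}.png',im[3*y0:3*y1,3*x0:3*x1])
```

```text
[0.59771153 0.02108864 1.84430325] [[0.4, 0.1], [0.2, 0.0], [-0.9, -1.6], [-0.8, -1.1], [-0.2, 1.2], [-0.3, 0.4], [1.9, 0.4], [-10.0, 8.8]]
(0, 0, 94) [[0.5977 0.0211 0.094 ]]
(-204, 0, 74) [[ 0.6528 -0.1753  0.074 ]]
(95, 66, 120) [[0.5085 0.0947 0.12  ]]
(-227, 0, 40) [[ 0.659  -0.1975  0.04  ]]
(330, 0, 102) [[0.5086 0.3388 0.102 ]]
```

View pics/ov_top.png

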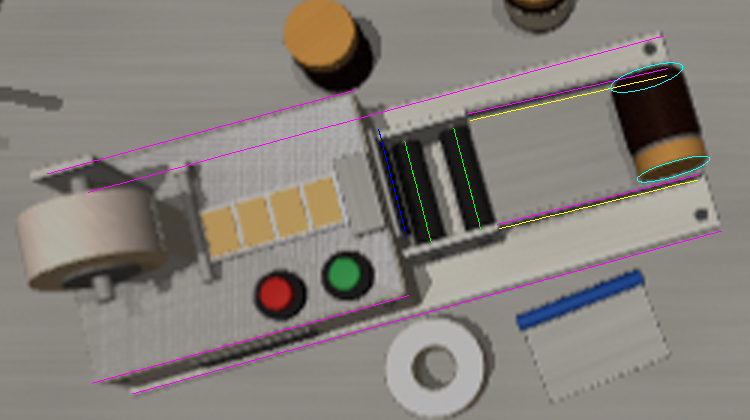

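View pics/ov_side.png

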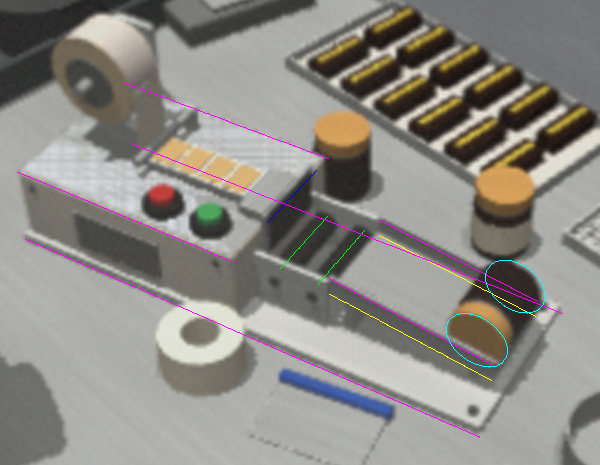

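The labeller overlay agrees to about 2–3 mm in both views; the one outlier was my own pixel pick. The plan is to set the jaws along labeller y and part-open (about 36 mm), so two fingertips push the jar squarely from behind. First I'll work out the shift.

```bash
cat > go.py <<'E'
import sys
from h import *
from scipy.spatial.transform import Rotation as Ro
p=np.load('p.npy')
def pose(st=None):
    st=st or telemetry.get_state();q=st['tcp_rot'];M=Ro.from_quat([q[1],q[2],q[3],q[0]]).as_matrix()
    c,s=np.cos(p[2]),np.sin(p[2]);L=np.array([[c,-s,0],[s,c,0],[0,0,1]])
    t=np.array(st['position']);tl=L.T@(t-[p[0],p[1],0])
    return st,M,L,t,tl
def show():
    st,M,L,t,tl=pose()
    yx=L.T@M[:,0]; print('t',round(st['time_s'],2),'lab mm',np.round(tl*1000,1),'toolx yaw vs lab deg',round(np.degrees(np.arctan2(yx[1],yx[0])),1),'F',np.round(L.T@np.array(st['wrist_force']),1),'w',round(st['gripper_width'],3))
    return st,M,L,t,tl
if __name__=='__main__':
    st,M,L,t,tl=show()
    if len(sys.argv)>1:
        g=np.array([float(a) for a in sys.argv[1:4]])/1000
        print('tool shift',np.round(M.T@L@(g-tl),4))
E
python3 go.py -275 0 320; python3 go.py -275 0 250
```

```text
t 0.3 lab mm [726.4 197.5 213.7] toolx yaw vs lab deg -33.3 F [-0.6  0.   0.3] w 1.003
tool shift [-0.7293  0.7142 -0.106 ]
t 0.3 lab mm [726.4 197.5 213.7] toolx yaw vs lab deg -33.3 F [-0.6  0.   0.3] w 1.003
tool shift [-0.7292  0.7142 -0.036 ]
```

Run:
```python
from h import *
# clearance check of chord: tcp line in labeller frame
p=np.load('p.npy');c,s=np.cos(p[2]),np.sin(p[2])
a=np.array([.211,.667]);L=np.array([[c,-s],[s,c]])
print(L.T@(a-p[:2]))
```

```text
[0.72635707 0.1978704 ]
```

```bash
python3 -m jog '[[[0,0,-0.04,0,1],[0,0,-0.08,0,0.4],[0,0,-0.115,0,0.4],[-0.028,0.027,-0.115,0.1,0.4],[-0.056,0.054,-0.115,0.2,0.4],[-0.084,0.081,-0.115,0.3,0.4],[-0.112,0.108,-0.115,0.4,0.4],[-0.14,0.135,-0.115,0.5,0.4],[-0.168,0.162,-0.115,0.6,0.4],[-0.196,0.189,-0.115,0.7,0.4]]]'; python3 go.py -275 0 320
```

```text
time_s: 1.13
position: [0.3327, 0.4217, 0.329]
tcp_rot: [-0.0, 0.961, 0.276, 0.0]
wrist_force: [1.4, 0.4, 0.1]
gripper_width: 0.409
t 1.13 lab mm [457.3 146.9 329. ] toolx yaw vs lab deg -73.6 F [ 0.  -1.5  0.1] w 0.409
tool shift [-0.0655  0.744   0.009 ]
```

```bash
python3 -m jog '[[[-0.004,0.04,0,0.1,0.4],[-0.007,0.08,0,0.2,0.4],[-0.011,0.12,0,0.286,0.4],[-0.014,0.16,0,0.286,0.4],[-0.018,0.2,0,0.286,0.4],[-0.021,0.24,0,0.286,0.4],[-0.025,0.28,0,0.286,0.4],[-0.028,0.32,0,0.286,0.4],[-0.032,0.36,0,0.286,0.4],[-0.035,0.4,0,0.286,0.4]]]'; python3 go.py -275 0 320
```

```text
time_s: 1.97
position: [0.5171, 0.0646, 0.3292]
tcp_rot: [0.0, 0.99, 0.138, 0.0]
wrist_force: [0.7, 1.3, 0.6]
gripper_width: 0.401
t 1.97 lab mm [ 63.7  65.9 329.2] toolx yaw vs lab deg -89.7 F [ 1.  -1.   0.6] w 0.401
tool shift [0.0644 0.3389 0.0092]
```

```bash
python3 -m jog '[[[0.007,0.038,0,0,0.4],[0.015,0.076,0,0,0.4],[0.022,0.114,0,0,0.4],[0.03,0.152,0,0,0.4],[0.037,0.19,0,0,0.4],[0.044,0.228,0,0,0.4],[0.051,0.266,0,0,0.4],[0.058,0.304,0,0,0.4],[0.064,0.339,0.02,0,0.4],[0.064,0.339,0.04,0,0.4]]]'; python3 go.py -278 0 120
```

```text
time_s: 2.8
position: [0.6734, -0.247, 0.289]
tcp_rot: [0.001, 0.991, 0.137, 0.001]
wrist_force: [1.1, 0.7, -0.3]
gripper_width: 0.4
t 2.8 lab mm [-278.6   -0.5  289. ] toolx yaw vs lab deg -89.9 F [ 0.4 -1.2 -0.3] w 0.4
tool shift [-0.0008 -0.001   0.169 ]
```

```bash
python3 -m jog '[[[0,0,0.035,0,0.4],[0,0,0.07,0,0.4],[0,0,0.105,0,0.4],[0,0,0.14,0,0.4],[0,0,0.17,0,0.4],[0,0,0.189,0,0.4],[0,0,0.189,0,0.4]]]'
python3 - <<'E'
from h import *
ims=[]
for n,(x0,y0,x1,y1) in(('top',(280,90,420,220)),('side',(270,110,430,240))):
    s=snap(n,n+'1.png'); cv2.imwrite(f'pics/{n}1c.png',cv2.resize(s['img'][y0:y1,x0:x1,::-1],None,fx=4,fy=4,interpolation=cv2.INTER_CUBIC))
E
python3 go.py
```

```text
time_s: 3.38
position: [0.6687, -0.2408, 0.0952]
tcp_rot: [-0.002, 0.99, 0.139, -0.003]
wrist_force: [-0.1, 0.4, -0.5]
gripper_width: 0.402
t 3.48 lab mm [-2.730e+02  2.000e-01  1.001e+02] toolx yaw vs lab deg -89.7 F [-0.3  0.   0.6] w 0.402
```

View pics/top1c.png

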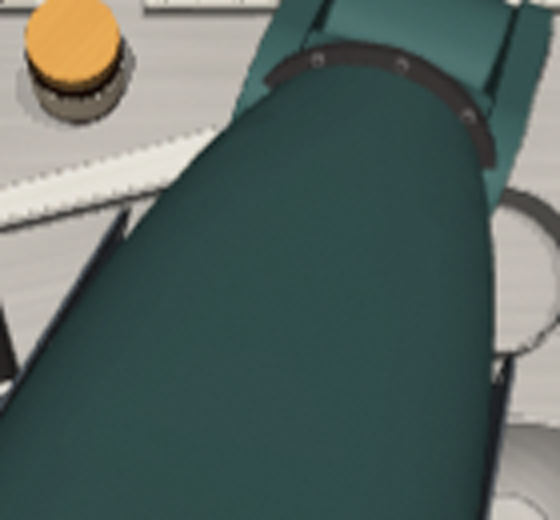

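View pics/side1c.png

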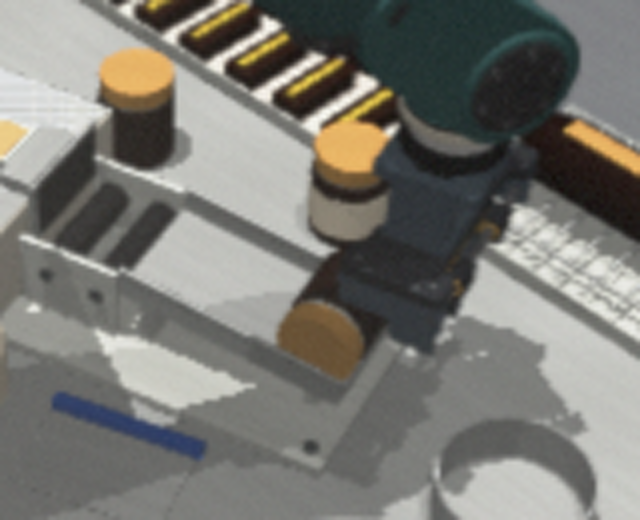

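The side view shows the fingers just beyond the jar's lower side, clear of it. The top view is blocked by the arm. I'll descend to tip z = 60 mm, then creep forward.

```bash
python3 -m jog '[[[0,0,0.012,0,0.4],[0,0,0.024,0,0.4],[0,0,0.034,0,0.4],[0,0,0.04,0,0.4],[0,0,0.04,0,0.4],[0,-0.003,0.04,0,0.4],[0,-0.006,0.04,0,0.4],[0,-0.009,0.04,0,0.4],[0,-0.012,0.04,0,0.4],[0,-0.012,0.04,0,0.4]]]'; python3 go.py
```

```text
time_s: 4.32
position: [0.6679, -0.2297, 0.0603]
tcp_rot: [0.0, 0.99, 0.139, 0.0]
wrist_force: [0.3, 0.7, 0.6]
gripper_width: 0.396
t 4.32 lab mm [-2.604e+02  1.000e-01  6.030e+01] toolx yaw vs lab deg -89.7 F [ 0.6 -0.5  0.6] w 0.396
```

```bash
python3 -m jog '[[[0,-0.0015,0,0,0.4],[0,-0.003,0,0,0.4],[0,-0.005,0,0,0.4],[0,-0.007,0,0,0.4],[0,-0.009,-0.0005,0,0.4],[0,-0.011,-0.001,0,0.4],[0,-0.013,-0.001,0,0.4],[0,-0.015,-0.0015,0,0.4],[0,-0.017,-0.0015,0,0.4],[0,-0.019,-0.002,0,0.4]]]'; python3 go.py;python3 - <<'E'
from h import *
s=snap('side','side2.png'); x0,y0,x1,y1=(270,110,430,240);cv2.imwrite('pics/side2c.png',cv2.resize(s['img'][y0:y1,x0:x1,::-1],None,fx=4,fy=4,interpolation=cv2.INTER_CUBIC))
E
```

```text
time_s: 5.15
position: [0.6627, -0.2118, 0.062]
tcp_rot: [0.0, 0.99, 0.139, 0.0]
wrist_force: [1.0, -0.9, 0.3]
gripper_width: 0.402
t 5.15 lab mm [-241.7    0.4   62. ] toolx yaw vs lab deg -89.7 F [-1.1 -0.7  0.3] w 0.402
```

View pics/side2c.png

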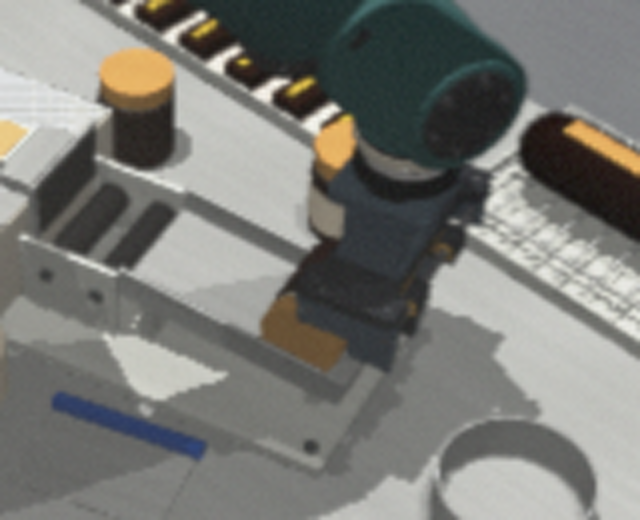

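The jar has started up the gutter at the fingers, with about 1 N of push force. I'll carry on.

```bash
python3 -m jog '[[[0,-0.0025,-0.0004,0,0.4],[0,-0.005,-0.0007,0,0.4],[0,-0.0075,-0.001,0,0.4],[0,-0.01,-0.0014,0,0.4],[0,-0.0125,-0.0018,0,0.4],[0,-0.015,-0.0021,0,0.4],[0,-0.0175,-0.0025,0,0.4],[0,-0.02,-0.0028,0,0.4],[0,-0.0225,-0.0032,0,0.4],[0,-0.025,-0.0035,0,0.4]]]'; python3 go.py
python3 -m jog '[[[0,-0.0025,-0.0004,0,0.4],[0,-0.005,-0.0007,0,0.4],[0,-0.0075,-0.001,0,0.4],[0,-0.01,-0.0014,0,0.4],[0,-0.0125,-0.0018,0,0.4],[0,-0.015,-0.0021,0,0.4],[0,-0.0175,-0.0025,0,0.4],[0,-0.02,-0.0028,0,0.4],[0,-0.0225,-0.0032,0,0.4],[0,-0.025,-0.0035,0,0.4]]]'; python3 go.py;python3 - <<'E'
from h import *
s=snap('side','side3.png'); x0,y0,x1,y1=(250,100,410,230);cv2.imwrite('pics/side3c.png',cv2.resize(s['img'][y0:y1,x0:x1,::-1],None,fx=4,fy=4,interpolation=cv2.INTER_CUBIC))
E
```

```text
time_s: 6.03
position: [0.6558, -0.1877, 0.0655]
tcp_rot: [0.0, 0.99, 0.139, 0.0]
wrist_force: [0.0, -1.3, 0.8]
gripper_width: 0.4
t 6.03 lab mm [-216.7    0.5   65.5] toolx yaw vs lab deg -89.7 F [-1.2  0.3  0.8] w 0.4
time_s: 6.87
position: [0.6489, -0.1637, 0.069]
tcp_rot: [0.0, 0.99, 0.139, 0.0]
wrist_force: [0.3, -0.4, 1.4]
gripper_width: 0.404
t 6.87 lab mm [-191.7    0.6   69. ] toolx yaw vs lab deg -89.7 F [-0.4 -0.2  1.4] w 0.404
```

View pics/side3c.png

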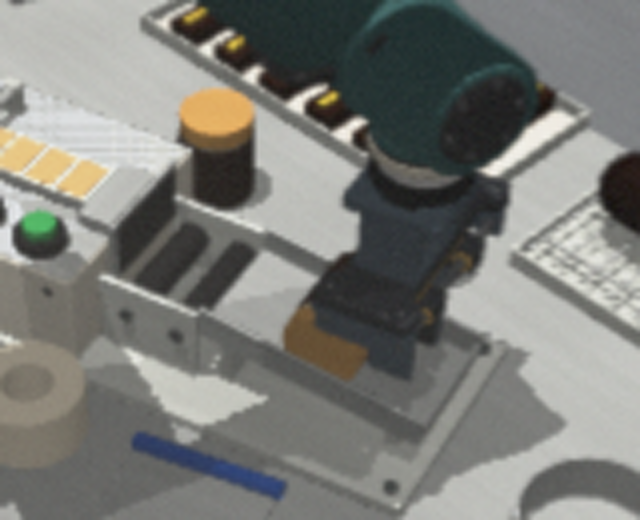

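The jar is following the fingers squarely. Three more 25 mm strokes, then slow down at the crest.

```bash
for i in 1; do :; done
python3 -m jog '[[[0,-0.0025,-0.0004,0,0.4],[0,-0.005,-0.0007,0,0.4],[0,-0.0075,-0.001,0,0.4],[0,-0.01,-0.0014,0,0.4],[0,-0.0125,-0.0018,0,0.4],[0,-0.015,-0.0021,0,0.4],[0,-0.0175,-0.0025,0,0.4],[0,-0.02,-0.0028,0,0.4],[0,-0.0225,-0.0032,0,0.4],[0,-0.025,-0.0035,0,0.4]]]'; python3 go.py
python3 -m jog '[[[0,-0.0025,-0.0004,0,0.4],[0,-0.005,-0.0007,0,0.4],[0,-0.0075,-0.001,0,0.4],[0,-0.01,-0.0014,0,0.4],[0,-0.0125,-0.0018,0,0.4],[0,-0.015,-0.0021,0,0.4],[0,-0.0175,-0.0025,0,0.4],[0,-0.02,-0.0028,0,0.4],[0,-0.0225,-0.0032,0,0.4],[0,-0.025,-0.0035,0,0.4]]]'; python3 go.py
python3 -m jog '[[[0,-0.0025,-0.0004,0,0.4],[0,-0.005,-0.0007,0,0.4],[0,-0.0075,-0.001,0,0.4],[0,-0.01,-0.0014,0,0.4],[0,-0.0125,-0.0018,0,0.4],[0,-0.015,-0.0021,0,0.4],[0,-0.0175,-0.0025,0,0.4],[0,-0.02,-0.0028,0,0.4],[0,-0.0225,-0.0032,0,0.4],[0,-0.025,-0.0035,0,0.4]]]'; python3 go.py
python3 - <<'E'
from h import *
s=snap('side','side4.png'); x0,y0,x1,y1=(230,90,390,220);cv2.imwrite('pics/side4c.png',cv2.resize(s['img'][y0:y1,x0:x1,::-1],None,fx=4,fy=4,interpolation=cv2.INTER_CUBIC))
E
```

```text
time_s: 7.75
position: [0.6421, -0.1396, 0.0725]
tcp_rot: [0.0, 0.99, 0.139, -0.0]
wrist_force: [1.2, -2.1, 0.7]
gripper_width: 0.398
t 7.75 lab mm [-166.7    0.7   72.5] toolx yaw vs lab deg -89.7 F [-2.4 -0.6  0.7] w 0.398
time_s: 8.58
position: [0.6352, -0.1156, 0.076]
tcp_rot: [0.0, 0.99, 0.139, 0.0]
wrist_force: [-0.3, -1.2, 1.3]
gripper_width: 0.401
t 8.58 lab mm [-141.7    0.8   76. ] toolx yaw vs lab deg -89.7 F [-1.   0.6  1.3] w 0.401
time_s: 9.42
position: [0.6283, -0.0916, 0.0795]
tcp_rot: [0.0, 0.99, 0.139, 0.0]
wrist_force: [0.5, -2.9, -0.4]
gripper_width: 0.4
t 9.42 lab mm [-116.7    0.9   79.5] toolx yaw vs lab deg -89.7 F [-3.   0.3 -0.4] w 0.4
```

View pics/side4c.png

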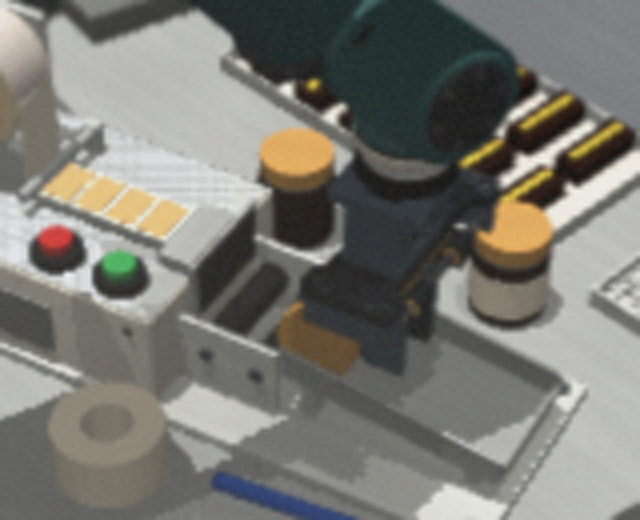

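```bash
python3 -m jog '[[[0,-0.002,-0.0003,0,0.4],[0,-0.004,-0.0006,0,0.4],[0,-0.006,-0.0008,0,0.4],[0,-0.008,-0.0011,0,0.4],[0,-0.01,-0.0014,0,0.4],[0,-0.012,-0.0017,0,0.4],[0,-0.014,-0.002,0,0.4],[0,-0.016,-0.0022,0,0.4],[0,-0.018,-0.0025,0,0.4],[0,-0.02,-0.0028,0,0.4]]]'; python3 go.py
python3 -m jog '[[[0,-0.002,-0.0002,0,0.4],[0,-0.004,-0.0004,0,0.4],[0,-0.006,-0.0006,0,0.4],[0,-0.008,-0.0008,0,0.4],[0,-0.01,-0.001,0,0.4],[0,-0.0115,-0.001,0,0.4],[0,-0.013,-0.001,0,0.4],[0,-0.014,-0.001,0,0.4],[0,-0.015,-0.001,0,0.4],[0,-0.016,-0.001,0,0.4]]]'; python3 go.py
python3 - <<'E'
from h import *
s=snap('side','side5.png'); x0,y0,x1,y1=(230,90,390,220);cv2.imwrite('pics/side5c.png',cv2.resize(s['img'][y0:y1,x0:x1,::-1],None,fx=4,fy=4,interpolation=cv2.INTER_CUBIC))
E
```

```text
time_s: 10.3
position: [0.6229, -0.0724, 0.0822]
tcp_rot: [0.0, 0.99, 0.139, -0.0]
wrist_force: [1.0, -0.5, 0.5]
gripper_width: 0.401
t 10.3 lab mm [-96.8   1.   82.2] toolx yaw vs lab deg -89.7 F [-0.8 -0.8  0.5] w 0.401
time_s: 11.13
position: [0.6185, -0.057, 0.0832]
tcp_rot: [-0.0, 0.99, 0.139, -0.0]
wrist_force: [0.7, -0.7, 0.9]
gripper_width: 0.397
t 11.13 lab mm [-80.8   1.1  83.2] toolx yaw vs lab deg -89.7 F [-0.8 -0.5  0.9] w 0.397
```

View pics/side5c.png

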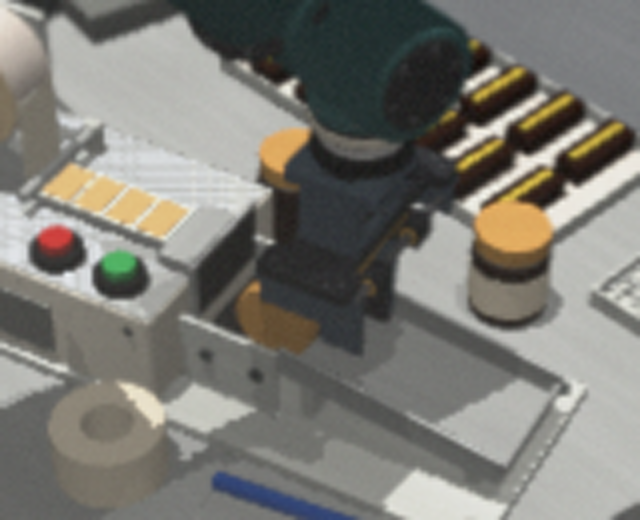

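The jar centre is at about -31 mm, just short of the crest. From here it's 1 mm per row.

```bash
python3 -m jog '[[[0,-0.001,0,0,0.4],[0,-0.002,0,0,0.4],[0,-0.003,0,0,0.4],[0,-0.004,0,0,0.4],[0,-0.005,0,0,0.4],[0,-0.006,0,0,0.4],[0,-0.007,0,0,0.4],[0,-0.008,0,0,0.4],[0,-0.009,0,0,0.4],[0,-0.01,0,0,0.4]]]'; python3 go.py
python3 - <<'E'
from h import *
s=snap('side','side6.png'); x0,y0,x1,y1=(230,90,390,220);cv2.imwrite('pics/side6c.png',cv2.resize(s['img'][y0:y1,x0:x1,::-1],None,fx=4,fy=4,interpolation=cv2.INTER_CUBIC))
E
```

```text
time_s: 12.02
position: [0.6157, -0.0474, 0.0832]
tcp_rot: [-0.0, 0.99, 0.139, -0.0]
wrist_force: [-0.7, 0.7, 1.1]
gripper_width: 0.401
t 12.02 lab mm [-70.8   1.2  83.2] toolx yaw vs lab deg -89.7 F [0.8 0.5 1.1] w 0.401
```

View pics/side6c.png

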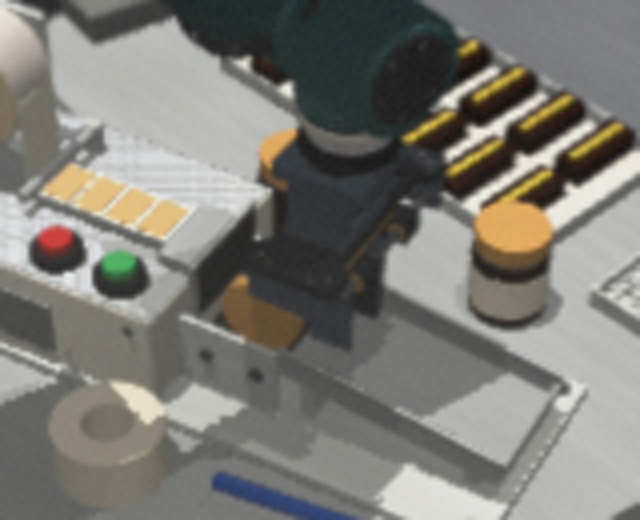

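```bash
python3 -m jog '[[[0,-0.001,0,0,0.4],[0,-0.002,0,0,0.4],[0,-0.003,0,0,0.4],[0,-0.004,0,0,0.4],[0,-0.005,0,0,0.4],[0,-0.006,0,0,0.4],[0,-0.006,0,0,0.4],[0,-0.006,0,0,0.4]]]'; python3 go.py
python3 - <<'E'
from h import *
s=snap('side','side7.png'); x0,y0,x1,y1=(230,90,390,220);cv2.imwrite('pics/side7c.png',cv2.resize(s['img'][y0:y1,x0:x1,::-1],None,fx=4,fy=4,interpolation=cv2.INTER_CUBIC))
E
```

```text
time_s: 12.73
position: [0.6141, -0.0417, 0.0832]
tcp_rot: [0.0, 0.99, 0.139, -0.0]
wrist_force: [-0.3, -0.1, 0.6]
gripper_width: 0.397
t 12.73 lab mm [-64.9   1.1  83.2] toolx yaw vs lab deg -89.7 F [-0.   0.4  0.6] w 0.397
```

View pics/side7c.png

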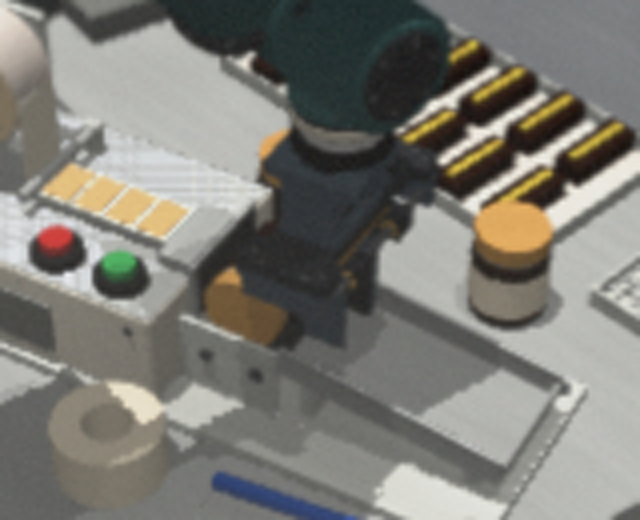

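The jar has rolled ahead of the fingers (lid edge now at crop x = 205, with dark glass showing behind it). I'll check it against the seat outline.

```bash
cat > ov.py <<'E'
import sys
from h import *
p=np.load('p.npy')
def T(P):
    c,s=np.cos(p[2]),np.sin(p[2]);P=np.atleast_2d(np.array(P,float))/1000
    return np.c_[p[0]+c*P[:,0]-s*P[:,1],p[1]+s*P[:,0]+c*P[:,1],P[:,2]]
n,f=sys.argv[1:3];x0,y0,x1,y1=map(int,sys.argv[3:7]);s=snap(n,f)
im=cv2.resize(s['img'][:,:,::-1],None,fx=5,fy=5,interpolation=cv2.INTER_CUBIC)
a=np.linspace(0,2*np.pi,40)
for y in(-44,44):
    L=np.c_[34*np.cos(a),0*a+y,94+34*np.sin(a)];u=((proj(s,T(L))+.5)*40).astype(int);cv2.polylines(im,[u.reshape(-1,1,2)],False,(255,255,0),1,shift=3)
cv2.imwrite('pics/'+f,im[5*y0:5*y1,5*x0:5*x1])
E
python3 ov.py side side8.png 240 110 380 220
```

```text
(no output)
```

View pics/side8.png

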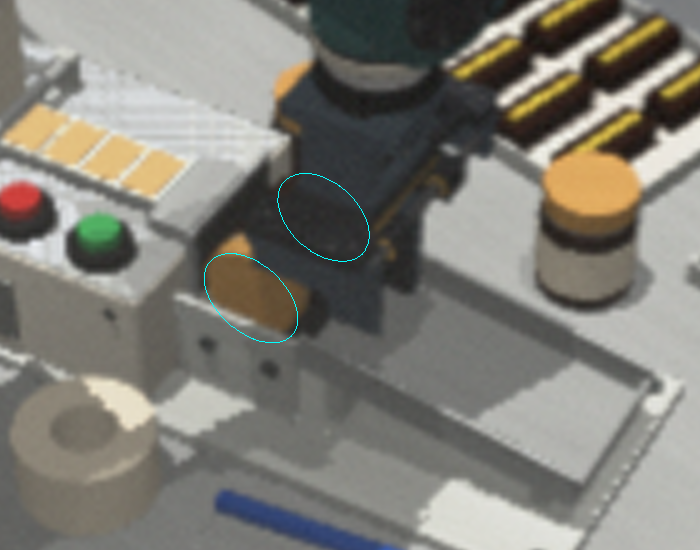

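The jar matches the seat outline. Now back off, go up and shut the fingers.

```bash
python3 -m jog '[[[0,0.008,0,0,0.4],[0,0.018,0,0,0.4],[0,0.028,0,0,0.4],[0,0.03,-0.02,0,0.4],[0,0.03,-0.05,0,0.2],[0,0.03,-0.085,0,0],[0,0.03,-0.12,0,0],[0,0.03,-0.13,0,0],[0,0.03,-0.13,0,0]]]' 10; python3 go.py 95 66 200
python3 ov.py side side9.png 240 110 380 220
```

```text
time_s: 13.58
position: [0.6243, -0.0718, 0.2168]
tcp_rot: [0.001, 0.99, 0.138, 0.003]
wrist_force: [-0.1, -0.4, -0.6]
gripper_width: 0.066
t 13.58 lab mm [-96.6  -0.5 216.8] toolx yaw vs lab deg -89.8 F [-0.3  0.2 -0.6] w 0.066
tool shift [-0.0658 -0.1919  0.016 ]
```

View pics/side9.png

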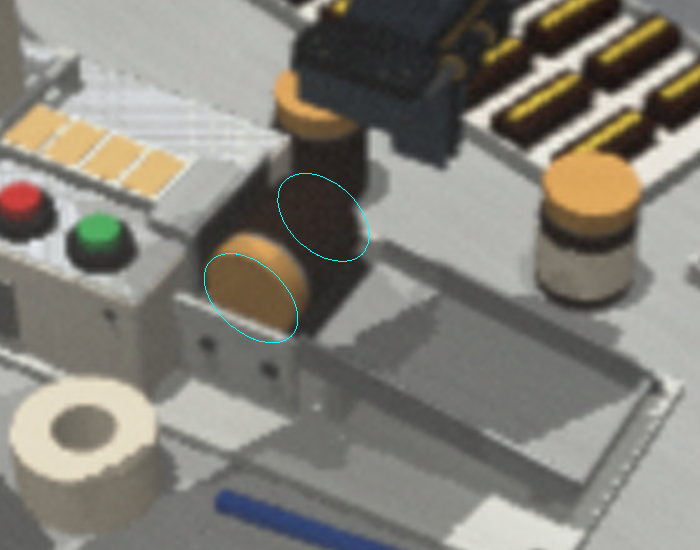

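The jar is seated squarely against its outline, with the fingers off it. On to the green button.

```bash
python3 -m jog '[[[-0.009,-0.027,0,0,0],[-0.018,-0.054,0,0,0],[-0.027,-0.081,0,0,0],[-0.036,-0.108,0,0,0],[-0.046,-0.135,0,0,0],[-0.055,-0.162,0,0,0],[-0.062,-0.182,0,0,0],[-0.065,-0.19,0,0,0],[-0.065,-0.19,0,0,0],[-0.065,-0.19,0,0,0]]]'; python3 go.py 95 66 128
```

```text
time_s: 14.47
position: [0.5078, 0.0938, 0.2125]
tcp_rot: [0.0, 0.99, 0.139, -0.0]
wrist_force: [0.5, 0.1, -0.3]
gripper_width: 0.005
t 14.47 lab mm [ 94.3  66.9 212.5] toolx yaw vs lab deg -89.7 F [-0.  -0.5 -0.3] w 0.005
tool shift [ 0.001  -0.0007  0.0845]
```

```bash
python3 -m jog '[[[0.001,-0.001,0.02,0,0],[0.001,-0.001,0.045,0,0],[0.001,-0.001,0.065,0,0],[0.001,-0.001,0.08,0,0],[0.001,-0.001,0.084,0,0],[0.001,-0.001,0.084,0,0],[0.001,-0.001,0.084,0,0]]]'; python3 go.py 
python3 ov.py side side10.png 200 80 340 190;python3 ov.py top top10.png 180 130 320 240
```

```text
time_s: 15.05
position: [0.5091, 0.0949, 0.1296]
tcp_rot: [0.0, 0.99, 0.138, 0.0]
wrist_force: [-0.6, 0.1, 0.1]
gripper_width: 0.003
t 15.05 lab mm [ 95.   65.4 129.6] toolx yaw vs lab deg -89.8 F [0.3 0.5 0.1] w 0.003
```

View pics/side10.png

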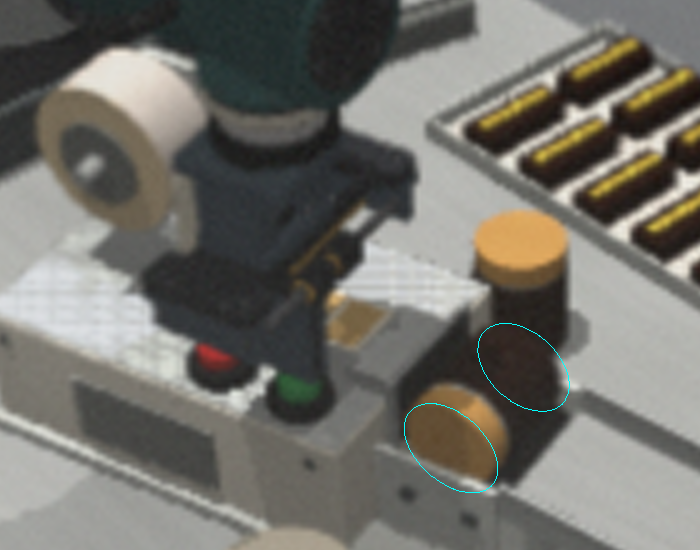

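View pics/top10.png

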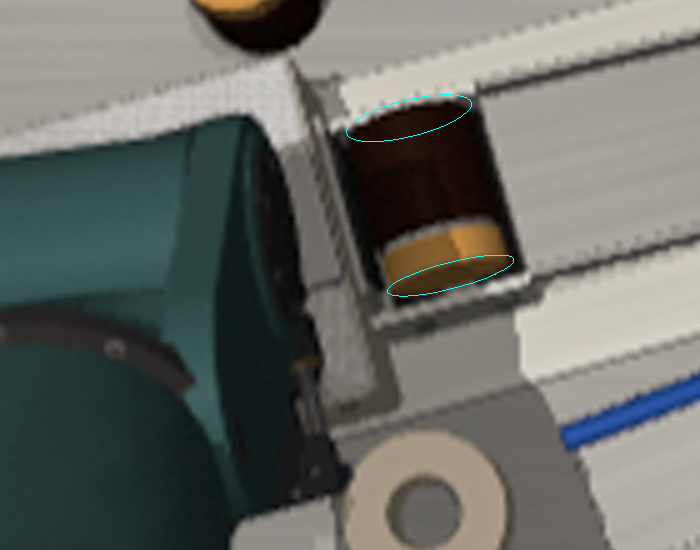

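The top view also shows the jar between the rollers, and the fingertips are above green and clear of red. Now press slowly, watching the force.

```bash
python3 -m jog '[[[0,0,0.002,0,0],[0,0,0.004,0,0],[0,0,0.006,0,0],[0,0,0.008,0,0],[0,0,0.01,0,0],[0,0,0.0115,0,0],[0,0,0.0115,0,0],[0,0,0.0115,0,0]]]'; python3 go.py
```

```text
time_s: 15.82
position: [0.5088, 0.0955, 0.1182]
tcp_rot: [0.0, 0.99, 0.139, 0.0]
wrist_force: [-1.9, -1.3, 10.6]
gripper_width: 0.004
t 15.82 lab mm [ 95.7  65.5 118.2] toolx yaw vs lab deg -89.7 F [-0.7  2.2 10.6] w 0.004
```

```bash
python3 -m jog '[[[0,0,0,0,0],[0,0,0,0,0],[0,0,0,0,0]]]'; python3 go.py;  python3 ov.py side side11.png 220 90 300 170; python3 go.py
```

```text
time_s: 16.07
position: [0.5087, 0.0956, 0.1182]
tcp_rot: [0.0, 0.99, 0.139, 0.0]
wrist_force: [-1.6, -1.5, 10.9]
gripper_width: 0.006
t 16.07 lab mm [ 95.7  65.6 118.2] toolx yaw vs lab deg -89.7 F [-1.   1.9 10.9] w 0.006
t 16.12 lab mm [ 95.7  65.5 118.2] toolx yaw vs lab deg -89.7 F [ 0.1  1.9 10.6] w 0.005
```

View pics/side11.png

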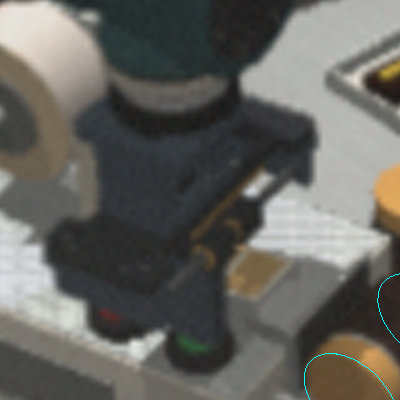

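```bash
python3 -m jog '[[[0,0,0.0005,0,0],[0,0,0.001,0,0],[0,0,0.001,0,0],[0,0,0.001,0,0]]]'; python3 go.py
```

```text
time_s: 16.45
position: [0.5088, 0.0955, 0.1179]
tcp_rot: [0.0, 0.99, 0.139, 0.0]
wrist_force: [-8.4, -2.3, 25.1]
gripper_width: 0.005
t 16.45 lab mm [ 95.7  65.5 117.9] toolx yaw vs lab deg -89.7 F [ 0.   8.7 25.1] w 0.005
```

Hard contact at 118 mm with a sideways component isn't a spring button. I'll read the moment to find where it touches.

Run:
```python
from go import *
st,M,L,t,tl=pose()
F=np.array(st['wrist_force']);m=np.array(st['moment'])
print('F lab',L.T@F,'M lab',L.T@m,'M tool',M.T@m,'F tool',M.T@F)
s=optics.snapshot('side');x0,y0,x1,y1=(190,60,330,180);cv2.imwrite('pics/s12.png',cv2.resize(s['img'][y0:y1,x0:x1,::-1],None,fx=5,fy=5,interpolation=cv2.INTER_CUBIC))
```

```text
F lab [ 0.02763273  8.70706612 25.09224588] M lab [ 1.64867669 -0.01101827  0.05065556] M tool [ 0.01863284 -1.64860377 -0.05080002] F tool [ -8.70026091  -0.06550402 -25.09453599]
```

View pics/s12.png

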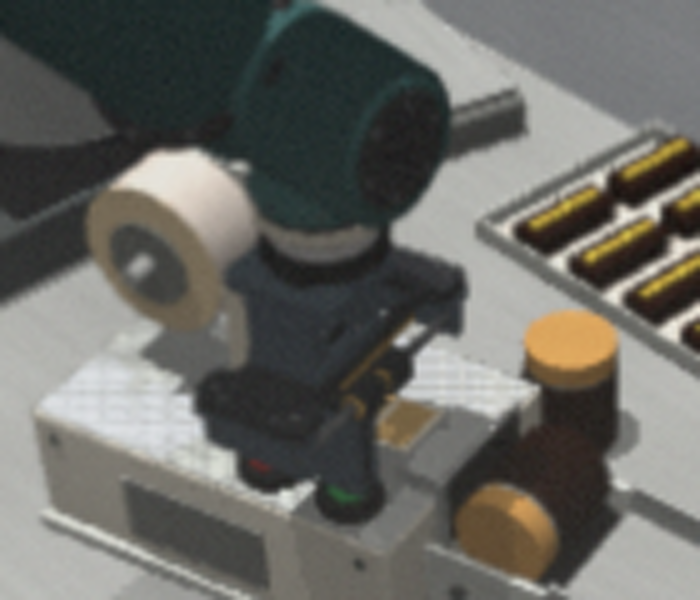

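Run:
```python
from go import *
st,M,L,t,tl=pose();print(tl)
s=optics.snapshot('side')
def T(P):
    c,s_=np.cos(p[2]),np.sin(p[2]);P=np.atleast_2d(np.array(P,float))/1000
    return np.c_[p[0]+c*P[:,0]-s_*P[:,1],p[1]+s_*P[:,0]+c*P[:,1],P[:,2]]
k=14;x0,y0=235,130
a=np.linspace(0,2*np.pi,60)
out=[]
for im0 in (cv2.imread('pics/side0.png'),s['img'][:,:,::-1]):
    im=cv2.resize(im0[y0:y0+40,x0:x0+45],None,fx=k,fy=k,interpolation=cv2.INTER_CUBIC)
    def pl(P,c):
        u=((proj(s,T(P))+.5-[x0,y0])*k*8).astype(int);cv2.polylines(im,[u.reshape(-1,1,2)],False,c,1,shift=3)
    for z,r,c in((120,14,(0,255,0)),(114,14,(255,255,0)),(114,22,(255,0,255))):
        pl(np.c_[95+r*np.cos(a),66+r*np.sin(a),0*a+z],c)
    X,Y,Z=tl*1000
    pl([(X-16,Y+13.5,Z),(X+16,Y+13.5,Z),(X+16,Y-13.5,Z),(X-16,Y-13.5,Z),(X-16,Y+13.5,Z)],(0,0,255))
    out.append(im[:, :390])
cv2.imwrite('pics/btn.png',np.hstack(out))
```

```text
[0.09569219 0.06544692 0.11790053]
```

View pics/btn.png

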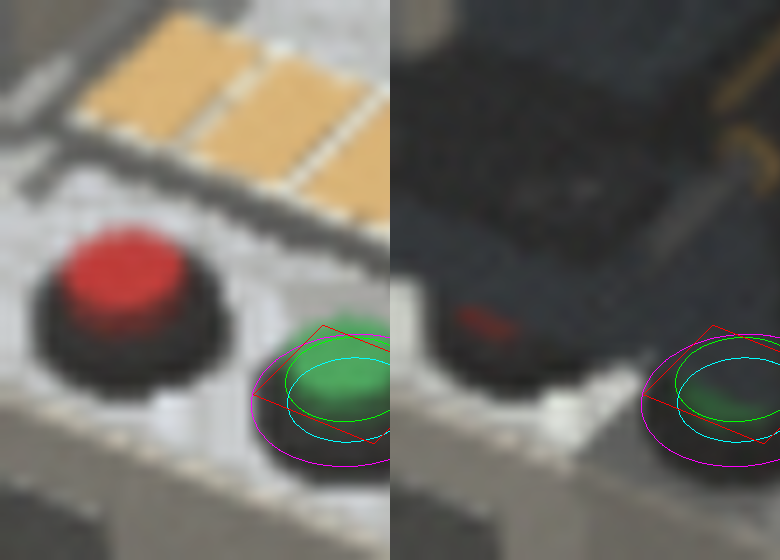

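```bash
cat > fm.py <<'E'
from go import *
st,M,L,t,tl=pose()
print('t',round(st['time_s'],2),'lab',np.round(tl*1000,2),'F',np.round(L.T@np.array(st['wrist_force']),2),'M',np.round(L.T@np.array(st['moment']),3))
E
for i in 1 2; do :; done
python3 -m jog '[[[0,0,-0.001,0,0],[0,0,-0.001,0,0],[0,0,-0.001,0,0]]]'>/dev/null; python3 fm.py
python3 -m jog '[[[0,0,-0.0007,0,0],[0,0,-0.0007,0,0],[0,0,-0.0007,0,0]]]'>/dev/null; python3 fm.py
python3 -m jog '[[[0,0,-0.001,0,0],[0,0,-0.001,0,0],[0,0,-0.001,0,0]]]'>/dev/null; python3 fm.py
python3 -m jog '[[[0,0,-0.001,0,0],[0,0,-0.001,0,0],[0,0,-0.001,0,0]]]'>/dev/null; python3 fm.py
python3 -m jog '[[[0,0,-0.001,0,0],[0,0,-0.001,0,0],[0,0,-0.001,0,0]]]'>/dev/null; python3 fm.py
python3 -m jog '[[[0,0,-0.001,0,0],[0,0,-0.001,0,0],[0,0,-0.001,0,0]]]'>/dev/null; python3 fm.py
```

```text
t 16.8 lab [ 95.71  65.54 118.16] F [-0.86  2.15 10.21] M [0.365 0.144 0.054]
t 17.05 lab [ 95.71  65.58 118.6 ] F [-0.69 -0.3   4.36] M [-0.063  0.176  0.014]
t 17.3 lab [ 95.72  65.59 119.58] F [-0.54 -2.17  4.33] M [-0.36   0.254  0.032]
t 17.55 lab [ 95.74  65.72 120.52] F [ 0.09 -2.64  3.51] M [-0.37   0.18  -0.003]
t 17.8 lab [ 95.77  65.98 121.41] F [-0.68 -2.    3.2 ] M [-0.282  0.126  0.035]
t 18.05 lab [ 95.78  66.1  122.34] F [ 0.07 -1.17  2.24] M [-0.132  0.037  0.022]
```

The force-height curve shows the spring (about 2–4.5 N) from 122 mm down to 118.5 mm, then a hard stop, so my height reference is about 4 mm off and the button appears to have bottomed. I'll continue lifting to find the release height and so measure the travel.

```bash
for i in 1; do :; done
python3 -m jog '[[[0,0,-0.001,0,0],[0,0,-0.001,0,0],[0,0,-0.001,0,0]]]'>/dev/null; python3 fm.py
python3 -m jog '[[[0,0,-0.001,0,0],[0,0,-0.001,0,0],[0,0,-0.001,0,0]]]'>/dev/null; python3 fm.py
python3 -m jog '[[[0,0,-0.001,0,0],[0,0,-0.001,0,0],[0,0,-0.001,0,0]]]'>/dev/null; python3 fm.py
python3 -m jog '[[[0,0,-0.001,0,0],[0,0,-0.001,0,0],[0,0,-0.001,0,0]]]'>/dev/null; python3 fm.py
python3 -m jog '[[[0,0,-0.002,0,0],[0,0,-0.002,0,0],[0,0,-0.002,0,0]]]'>/dev/null; python3 fm.py
```

```text
t 18.3 lab [ 95.77  66.12 123.35] F [ 0.09 -0.47  1.89] M [0.013 0.004 0.018]
t 18.55 lab [ 95.8   66.16 124.29] F [-0.37 -0.23  0.49] M [0.015 0.077 0.005]
t 18.8 lab [ 95.77  65.94 125.43] F [ 0.29 -0.17  0.1 ] M [-0.062  0.092  0.011]
t 19.05 lab [ 95.75  65.84 126.5 ] F [ 0.12  0.13 -0.31] M [0.049 0.073 0.036]
t 19.3 lab [ 95.73  65.78 128.58] F [ 0.25  0.14 -0.27] M [0.08  0.019 0.02 ]
```

Release came at about 124.5 mm and the hard stop at about 118.1 mm, so travel was about 6 mm. The button went right down and has sprung back. Now retreat and check everything.

```bash
python3 -m jog '[[[0,0,-0.02,0,0],[0,0,-0.05,0,0],[0,0,-0.09,0,0],[0,0,-0.13,0,0],[0.0,0,-0.17,0,0],[-0.03,0,-0.19,0,0],[-0.06,0,-0.19,0,0],[-0.08,0,-0.19,0,0],[-0.08,0,-0.19,0,0],[-0.08,0,-0.19,0,0]]]'; python3 fm.py; python3 ov.py side side13.png 200 80 340 190;python3 ov.py top top13.png 180 110 340 230
python3 - <<'E'
from h import *
snap('side','f_side.png');snap('top','f_top.png')
E
```

```text
time_s: 20.13
position: [0.4312, 0.0734, 0.3188]
tcp_rot: [-0.0, 0.99, 0.138, 0.001]
wrist_force: [-0.4, 0.1, 0.6]
gripper_width: 0.003
t 20.13 lab [ 95.38 146.23 318.8 ] F [0.18 0.39 0.62] M [ 0.04   0.073 -0.004]
```

View pics/side13.png

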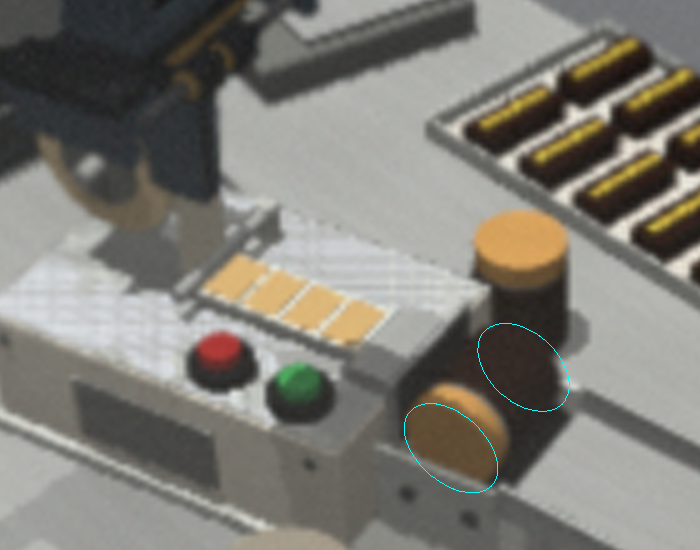

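View pics/top13.png

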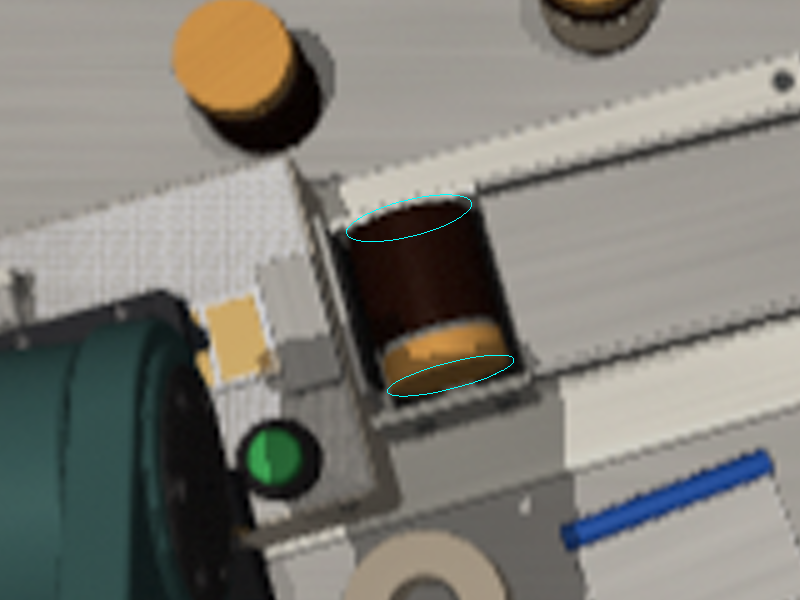

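View pics/f_side.png

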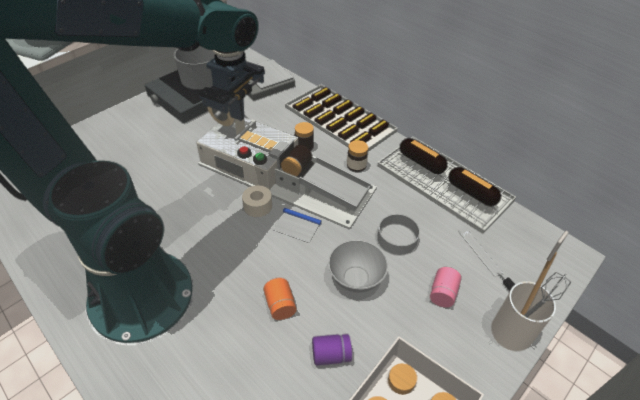

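The jar lies between the rollers on the seat outline. Green and red are both out, the bystanders haven't moved, and the arm is clear at tip z = 0.32. Handing in.

```bash
python3 -c "
from bench import order,telemetry
print(telemetry.get_state()['time_s'],order.hand_in())"
```

```text
the job is handed in; nothing more can be done
20.3333 None
```

The jar is between the rollers, the green start button was pressed right down once and let go, and I handed the job in at 20.3 s of the 54 s allowed. I pushed the jar up the gutter with two part-open fingertips, at up to about 30 mm/s and 12 mm/s over the crest. Measured push forces were 3 N or less, and it then rolled the last few millimetres into the cradle on its own.

**Final checks:**
- **Jar:** in both cameras it lies on the seat outline within 2–3 mm, between the cheek plates.
- **Start button:** it gave a spring force up to about 4.5–5 N, then a hard stop, with about 6 mm between release and stop. It has sprung back out.
- **Everything else:** red still looks up, the bystanders and look-alikes look unmoved, and the arm is clear of everything with wrist force near zero.

**Disagreements:**
- **Button height:** it met the fingers at a TCP height of about 124.5 mm instead of the expected 120 mm. The side camera also showed it about 1.6 pixels higher than predicted, and I did not explain the offset.
- **Press force:** because of that offset I pressed to about 25 N at the bottom, well past the 5 N needed.
- **Button travel:** I judged it from force and height only. The shut fingers may also have touched the housing rim at the bottom.

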